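Close the mini centrifuge and push it home under the bench riser

TASK

Put the mini centrifuge away: first shut its clear lid fully while it still stands out on the open bench, then push it along the bench, without lifting or tipping it, in under the clear riser shelf until its whole base is on the dark mat, back end first with its button panel facing out of the open side. Do not knock the riser, and leave the other things on the bench where they are.

Things in the scene. Friction and masses are not known exactly. Their poses are not given: they have to be found in the camera images.
- centrifuge: Loose mini centrifuge: white square base 150 x 150 mm, 55 high, flat upright sides, black button panel on its front, black rotor on top (to 89 mm), clear round hinged lid; about 0.8 kg. Origin: centre of its underside; +x to its back (hinge), -x to its front. Starts with its front roughly to the robot's right (-y). 105 mm high with the lid shut; open about 190, too high for the riser.
- lid (a joint): Lid hinge: 0 = shut, grows to 1.8 rad open; starts at 1.3 to 1.7. Light friction: the lid stays where left and moves with about 1.5 N at its front end. The lid is an upside-down clear cup, radius 62 mm; shut, it is centred on the base, its flat top 50 mm above the base's top. Pushing that flat top from behind swings it shut.
- lid_hinge (a point): Middle of the lid's hinge axis: 66 mm behind the centre of the base, 55 mm up; axes as the centrifuge's. The hinge axis lies along the centrifuge's y.
- lid_tab (a point): Middle of the clear tab on the lid's front rim (16 x 34 x 6 mm), 134 mm from the hinge along the lid and 8 mm above the hinge plane; it moves with the lid.
- front_edge (a point): Middle of the base's front face, 75 mm ahead of its centre, 20 mm above its underside; axes as the centrifuge's.
- riser: Screwed-down riser: clear shelf 280 x 280 mm, underside 165 mm up, 8 thick, on four 14 mm posts. Origin: centre of the dark flat 180 x 180 mm mat on the bench under it; -x is the open side. Shelf from x = -110 to +170 mm, y +-140; posts at x = -100 and +160, y +-130. Boxes 60 mm high on its top from x = +105. Under it, a tool must lean back out of the open side, about 40 degrees.
- reagent_bottle: Bystander: clear bottle 68 mm across, 150 mm high. Origin: centre of its underside.
- jar: Bystander: amber jar 60 mm across, 70 mm high. Origin: centre of its underside.
- tip_box: Bystander: grey box 80 x 120 x 50 mm. Origin: centre of its underside.
- beaker: Bystander: glass beaker 68 mm across, 80 mm high. Origin: centre of its underside.
- tube_rack: Bystander: white rack 60 x 130 x 35 mm with capped tubes up to 46 mm high. Origin: centre of its underside.

How it is judged:
On the way, in this order (a step that is already met when the one before it is completed fails the run):
1. lid shut while the centrifuge is still out on the open bench (value of joint lid below 0.07 rad and x of centrifuge in the frame of riser below -0.19 m), for 0.2 s.
2. centrifuge wholly on the mat under the riser, front facing out (x of centrifuge in the frame of riser between -0.018 and 0.018 m and y of centrifuge in the frame of riser between -0.018 and 0.018 m and angle between the x axis of centrifuge and the x axis of riser, either way round below 0.21 rad and x of front_edge in the frame of riser below -0.04 m and value of joint lid below 0.07 rad), for 0.2 s.
At the end, for the whole second after the job is handed in: The centrifuge stands flat and at rest on the bench with its base centred on the mat within 18 mm each way and square to it within 0.21 rad (that is, wholly on the mat), front facing out of the riser's open side, its lid shut (under 0.07 rad) (all of step 2 and linear speed of centrifuge below 0.01 m/s and height (world z) of centrifuge below 0.005 m and angle between centrifuge's own z axis and vertical below 0.05 rad); the robot touches nothing.
It fails at once if centrifuge lifted or tipped (height (world z) of centrifuge above 0.02 m or angle between centrifuge's own z axis and vertical above 0.2 rad).
It fails at once if riser knocked (over 12 N by the robot or the centrifuge) (contact force between any of the arm, the fingers, centrifuge and riser above 12 N).
It fails at once if a bystander moved by more than 20 mm or tipped (distance of any of reagent_bottle, jar, tip_box, beaker, tube_rack from where it was at the start of the episode above 0.02 m or angle between any of reagent_bottle, jar, tip_box, beaker, tube_rack's own z axis and vertical above 0.3 rad).
It also fails if it takes over 70 s, if anything falls off the work surface, if the arm or the gripper's body presses on something with over 40 N, if the wrist force passes 120 N, or if a joint passes its speed limit or range.

ROBOT

A 6-joint arm with a two-finger parallel gripper is mounted at the origin on the work surface. World frame = base frame: x ahead of the robot, y to its left, z up, the work surface at z = 0. Lengths are in m, angles in rad, forces in N, time in s.
With the tool pointing down it reaches from about 0.25 to 0.775 m from the base axis. Payload 4 kg.
Tool frame: the origin (TCP) lies at the very end of the fingers, on their centre line; the grasp point (between the pads) lies 19 mm behind it (robot.hold_point_z is the distance from the TCP to the grasp point, in m); z points along the fingers, y is the line along which they close (so a half turn about z gives the same grasp; the last joint's range is limited). The gripper opens to 94 mm and grips with 3 to 60 N. Pads are 16 mm wide; open, the fingers measure 119 mm over their backs; the gripper's body (75 mm by 177 mm) begins 78 mm behind the grasp point.
Start: joints at [-1.376, 0.087, 1.371, -0, 1.684, -0.103], TCP at [0.161, -0.526, 0.206] pointing down, gripper open.
Joint ranges: [-3.1, 3.1], [-0.76, 2.03], [0.27, 2.55], [-1.08, 4.22], [0.17, 2.65], [-2.57, 2.57]. Speed limits (rad/s): [2.79, 2.79, 3.14, 3.14, 3.14, 3.14].

INTERFACE

Orientations are given as [roll, pitch, yaw] about the fixed x, y, z axes, in that order (R = Rz(yaw) Ry(pitch) Rx(roll)).
In Python, from bench import robot gives the robot as it stands.
- The arm moves only by the tool carry_out, never from a script. Its argument "steps" is a list of rows, each a list of 3 entries, a list of its own where there are three numbers: the shift along the tool's x, y, z in m, then the turn about the tool's z in units of 10 degrees (1.0 is 10 degrees), then the closure, from -1 (fully open) to 1 (shut). In form: [[[tx, ty, tz], roll, jaw], ...]. A call has 1 to 10 rows; each row is the pose to reach, as a shift and turn from the pose commanded when the call began, along the tool's axes at that moment; what a row does not reach only later rows make up. A row lasts 1/8 s, in which the tool goes at most 62.5 mm and 10.7 degrees, less where a joint would pass 70% of its speed; a pose out of reach is approached as far as the arm can. A call with a gripper value outside its range is refused whole. The fingers move at their own pace and stop on an object; the grip force is fixed at half the most. Time passes only in rows, so rows that repeat a pose let the fingers close. It gives the time, the measured TCP pose, the force, the opening and the grip force at its end, in the units of the state.
- robot.get_obs(): the state, without advancing time (a new reading comes with each control period).
- robot.snapshot(name): name is "side" or "top" or "wrist"; returns a dict with "image" (420x560x3 uint8, red, green, blue), "z_map" (420x560 float32, m along the optical axis (not along the pixel's ray), 0 where there is no reading), "mtx" (3x3 intrinsics, pixels), "R" (3x3) and "t" (3): a world point X has camera coordinates R X + t. Camera axes: x right, y down, z forward; pixel columns grow to the right and rows downward; lengths in m; the calibration is good to about 2 mm. A picture is of the moment at which its call begins.
- robot.close_job(): hands the job in; it is judged then, once.
The state is a dict: "time": time; "joint_positions": joint angles; "qvel": joint speeds; "joint_torque": joint torques, N m; "tool_pos": TCP position; "ee_rot": TCP orientation; "wrist_force": force on the tool from outside, world axes, zero at the start; "wrist_torque": the same for the moment, N m; "width": finger opening in m; "finger_force": force on a finger pad.
Only numpy, scipy, OpenCV 4.12 (cv2) and the standard library are available. Lean on these libraries where they do the work, as an engineer would, in place of code of your own. Each camera call takes 0.05 s, during which the arm holds its last target. There are 200 camera calls.

## Working session

There is one attempt and no reset: what is moved stays moved. The work goes in short steps, Python scripts to look and compute and a tool call to move; the robot and the scene stay as the last step left them, time stands still between calls to the robot, and variables do not carry over. Pictures are saved under pics/ and viewed, at most 10 in all, crops included, and the job is handed in when it is done.

Besides the shell and the picture viewer there is one more tool, called after "Emit:" by a JSON object that holds its "api" and its "payload". carry_out: Moves the arm, as the interface text tells. Its arguments: {"type":"object","properties":{"steps":{"type":"array","items":{"type":"array"}}},"required":["steps"]}

```bash
ls; mkdir -p pics; python3 - <<'E'
from bench import robot
import cv2,numpy as np
for n in ("top","side"):
    s=robot.snapshot(n); np.savez(f"{n}0.npz",**s)
    cv2.imwrite(f"pics/{n}0.png",s["image"][:,:,::-1])
    print(n,s["mtx"].round(1).tolist(),s["R"].round(3).tolist(),s["t"].round(3).tolist())
o=robot.get_obs();print(o["time"],o["tool_pos"],o["ee_rot"],o["width"])
E
```

```text
pics
top [[516.5, 0.0, 282.3], [0.0, 516.5, 204.2], [0.0, 0.0, 1.0]] [[-0.03, -0.999, -0.017], [-0.996, 0.031, -0.085], [0.086, 0.014, -0.996]] [-0.003, 0.617, 1.105]
side [[444.4, 0.0, 284.4], [0.0, 444.4, 205.5], [0.0, 0.0, 1.0]] [[-0.997, 0.08, -0.011], [0.068, 0.746, -0.663], [-0.045, -0.662, -0.749]] [0.638, 0.055, 1.139]
0.1 [ 0.16129165 -0.52529671  0.20440314] [-3.13958105e+00 -2.23692252e-04  2.97802516e-01] 0.09425129565552991
```

View pics/top0.png

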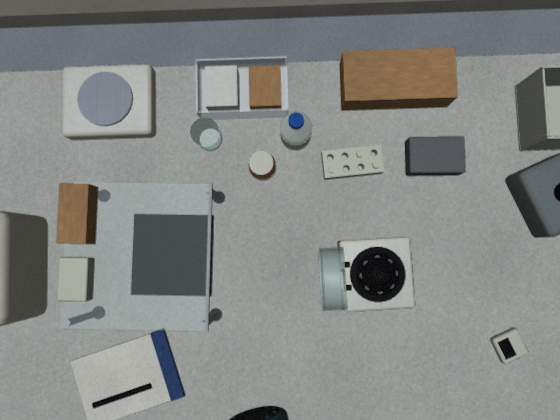

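View pics/side0.png

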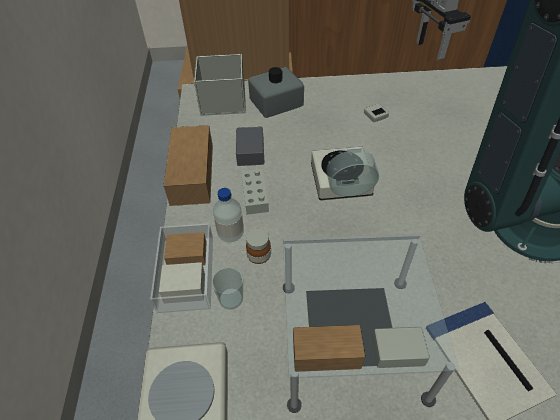

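The top view shows the centrifuge base at about (338–413, 238–310), with its hinge and the open lid on the left (+y). The mat is at (132–212, 214–296), with the riser's open side on the right (−y). The push is therefore about 0.45 m in +y. The side view shows a clear path between the two.

```bash
cat > h.py <<'E'
import numpy as np,cv2
from bench import robot
def ray(s,uv,z):
    d=np.linalg.inv(s["mtx"])@np.array([uv[0],uv[1],1.]); d=s["R"].T@d; c=-s["R"].T@s["t"]
    return c+d*(z-c[2])/d[2]
def snap(n,save=None):
    s=robot.snapshot(n)
    if save: cv2.imwrite(f"pics/{save}.png",s["image"][:,:,::-1])
    return s
def cloud(s):
    v,u=np.mgrid[:420,:560]; z=s["z_map"]
    p=np.stack([(u-s["mtx"][0,2])/s["mtx"][0,0]*z,(v-s["mtx"][1,2])/s["mtx"][1,1]*z,z],-1)
    return (p-s["t"])@s["R"]
def rect(m,s,z):
    c,_=cv2.findContours(m.astype(np.uint8),0,2); c=max(c,key=cv2.contourArea)
    P=np.array([ray(s,q[0],z)[:2] for q in c]).astype(np.float32)
    return cv2.minAreaRect(P)
def centrifuge(s):
    im=s["image"].astype(int); P=cloud(s)
    m=(im.min(2)>150)&(abs(P[...,2]-.055)<.012)&(P[...,0]<.6)&(P[...,1]<.42)
    m=cv2.morphologyEx(m.astype(np.uint8),cv2.MORPH_OPEN,np.ones((3,3)))
    return rect(m,s,.055),m
E
python3 - <<'E'
from h import *
s=dict(np.load("top0.npz")); P=cloud(s); im=s["image"].astype(int)
v,u=np.mgrid[:420,:560]
r=(u>110)&(u<225)&(v>200)&(v<305)
print("mat col",im[250,170],im[200,170],"z",P[250,170],P[250,230])
m=(im.max(2)<75)&r
print("mat",rect(m,s,0.0))
print("base col",im[300,405], P[300,405])
R,m=centrifuge(s); print("base",R,cv2.boxPoints(R))
for uv in [(332,255),(332,300),(322,278),(380,272)]: print(uv,P[uv[1],uv[0]])
# lid/any points high near hinge
q=P[(u>310)&(u<350)&(v>240)&(v<315)]; print("lid z max",q[:,2].max(), q[q[:,2]>.12].mean(0) if (q[:,2]>.12).any() else None)
for n,uv in dict(p1=(217,197),p2=(214,314)).items(): print(n,ray(s,uv,0))
for n,uv in dict(jar=(261,165),bottle=(296,128),rack=(352,162),nb=(165,335)).items(): print(n,P[uv[1],uv[0]])
for a in [(212,183),(208,330),(64,328)]: print("shelf",ray(s,a,.173))
E
```

```text
mat col [70 79 77] [157 163 164] z [0.52366791 0.19096969 0.17492454] [ 0.52038372  0.09807529 -0.00282992]
mat ((0.5111075639724731, 0.1404496729373932), (0.004777562338858843, 0.17752301692962646), 87.3841323852539)
base col [176 179 176] [ 0.40537032 -0.27317473  0.05640511]
base ((0.4621482193470001, -0.21752506494522095), (0.14439994096755981, 0.14248594641685486), 1.6815080642700195) [[ 0.38788882 -0.14843139]
 [ 0.39206985 -0.29085597]
 [ 0.5364076  -0.28661874]
 [ 0.53222656 -0.14419416]]
(332, 255) [ 0.50500403 -0.11618555  0.16081761]
(332, 300) [ 0.42082518 -0.11243995  0.16784498]
(322, 278) [ 0.46289216 -0.09465648  0.17600384]
(380, 272) [ 0.46645273 -0.21860769  0.08678325]
lid z max 1.153860598581864 [ 0.46071658 -0.11423054  0.17444963]
p1 [0.64000624 0.12453516 0.        ]
p2 [0.38075385 0.13606212 0.        ]
jar [0.69815268 0.01989742 0.0690388 ]
bottle [ 0.7582841  -0.05566433  0.14198733]
rack [ 0.70417006 -0.17750553  0.03345751]
nb [0.34000853 0.24214588 0.01187182]
shelf [0.64925536 0.10920624 0.173     ]
shelf [0.37239681 0.12170369 0.173     ]
shelf [0.38344091 0.39309899 0.173     ]
```

Emit:
{"api": "carry_out", "payload": {"steps": [[[0,0,-0.06],0,1],[[0,0,-0.12],0,1],[[0,0,-0.18],0,1],[[0,0,-0.24],0,1],[[0,0,-0.3],0,1],[[0,0,-0.36],0,1],[[0,0,-0.42],0,1],[[0,0,-0.48],0,1],[[0,0,-0.54],0,1],[[0,0,-0.6],0,1]]}}

```text
time: 1.35
tool_pos: [0.1248, -0.4051, 0.6336]
ee_rot: [-3.139, -0.006, 0.298]
wrist_force: [-0.3, -0.0, -0.6]
width: 0.0003
finger_force: 0.0
```

```bash
python3 - <<'E'
from h import *
o=robot.get_obs();print(o["joint_positions"].round(3),o["tool_pos"],o["ee_rot"])
s=dict(np.load("top0.npz")); P=cloud(s); im=s["image"].astype(int)
v,u=np.mgrid[:420,:560]
r=(u>115)&(u<211)&(v>205)&(v<303)
for T in(85,95,110):
    m=cv2.morphologyEx(((im.max(2)<T)&r).astype(np.uint8),cv2.MORPH_OPEN,np.ones((5,5)))
    print("mat",rect(m,s,0.0))
E
```

```text
[-1.41   0.217  0.275  0.011  2.654 -0.128] [ 0.12483676 -0.40508247  0.63359375] [-3.13864128 -0.00556698  0.29798556]
mat ((0.5154581665992737, 0.23456120491027832), (0.162789449095726, 0.17613284289836884), 87.4283218383789)
mat ((0.5153752565383911, 0.23407037556171417), (0.1639365255832672, 0.17721529304981232), 87.41141510009766)
mat ((0.5150800347328186, 0.23381873965263367), (0.16561393439769745, 0.17868918180465698), 87.35968780517578)
```

Emit:
{"api": "carry_out", "payload": {"steps": [[[0,0,-0.06],0,1],[[0,0,-0.12],0,1],[[0,0,-0.18],0,1],[[0,0,-0.24],0,1],[[0,0,-0.3],0,1],[[0,0,-0.36],0,1],[[0,0,-0.42],0,1],[[0,0,-0.48],0,1],[[0,0,-0.54],0,1],[[0,0,-0.6],0,1]]}}

```text
time: 2.6
tool_pos: [0.1151, -0.3781, 0.6574]
ee_rot: [3.086, 0.002, 0.298]
wrist_force: [-0.2, -0.3, -0.0]
width: 0.0006
finger_force: 0.0
```

```bash
python3 - <<'E'
from h import *
o=robot.get_obs();print(o["joint_positions"].round(3),o["tool_pos"],o["ee_rot"])
E
```

```text
[-1.425  0.158  0.275  0.014  2.654 -0.139] [ 0.11510222 -0.37808764  0.65743407] [3.08634825e+00 1.87293001e-03 2.97552100e-01]
```

Emit:
{"api": "carry_out", "payload": {"steps": [[[0,0,0.05],0,1],[[0,0,0.1],0,1],[[0,0,0.15],0,1],[[0,0,0.15],0,1],[[0,0,0.15],0,1]]}}

```text
time: 3.22
tool_pos: [0.1173, -0.3861, 0.5108]
ee_rot: [3.081, 0.003, 0.298]
wrist_force: [-0.8, -0.1, 0.2]
width: 0.0006
finger_force: 0.0
```

```bash
cat >> h.py <<'E'
from scipy.spatial.transform import Rotation as Ro
def plan(*pts):
    o=robot.get_obs(); R=Ro.from_euler("xyz",o["ee_rot"]).as_matrix()
    for p in pts: print(p,"->",(R.T@(np.array(p)-o["tool_pos"])).round(3))
E
python3 - <<'E'
from h import *
plan((.465,-.04,.45),(.465,-.04,.30))
E
```

```text
(0.465, -0.04, 0.45) -> [ 0.434 -0.232  0.046]
(0.465, -0.04, 0.3) -> [ 0.434 -0.241  0.196]
```

Emit:
{"api": "carry_out", "payload": {"steps": [[[0.054,-0.029,0.006],-0.9,1],[[0.108,-0.058,0.012],-1.8,1],[[0.162,-0.087,0.018],-2.7,1],[[0.217,-0.116,0.024],-3.6,1],[[0.271,-0.145,0.03],-4.5,1],[[0.325,-0.174,0.035],-5.4,1],[[0.38,-0.203,0.04],-6.3,1],[[0.434,-0.232,0.046],-7.06,1],[[0.434,-0.237,0.1],-7.06,1],[[0.434,-0.241,0.15],-7.06,1]]}}

```text
time: 4.47
tool_pos: [0.4677, -0.0363, 0.3483]
ee_rot: [3.114, 0.054, 1.531]
wrist_force: [0.5, 0.6, 0.4]
width: 0.0002
finger_force: 0.0
```

```bash
python3 - <<'E'
from h import *
o=robot.get_obs();print(o["tool_pos"],o["ee_rot"],o["joint_positions"].round(2))
plan((.465,-.04,.15),(.465,-.14,.15),(.465,-.23,.15),(.465,-.245,.104))
E
```

```text
[ 0.46767912 -0.036252    0.34826073] [3.11447718 0.05395354 1.531143  ] [-0.16 -0.1   1.28 -0.05  1.93 -0.14]
(0.465, -0.04, 0.15) -> [ 0.007 -0.008  0.198]
(0.465, -0.14, 0.15) -> [-0.093 -0.004  0.204]
(0.465, -0.23, 0.15) -> [-0.183 -0.001  0.208]
(0.465, -0.245, 0.104) -> [-0.195 -0.001  0.255]
```

Emit:
{"api": "carry_out", "payload": {"steps": [[[0.003,-0.005,0.05],0,1],[[0.005,-0.007,0.1],0,1],[[0.006,-0.008,0.15],0,1],[[0.007,-0.008,0.198],0,1],[[-0.02,-0.008,0.2],0,1],[[-0.045,-0.006,0.201],0,1],[[-0.07,-0.005,0.203],0,1],[[-0.095,-0.004,0.204],0,1],[[-0.12,-0.003,0.205],0,1],[[-0.14,-0.002,0.206],0,1]]}}

```text
time: 5.72
tool_pos: [0.4639, -0.1906, 0.1518]
ee_rot: [3.115, 0.057, 1.528]
wrist_force: [0.1, 1.2, -0.3]
width: 0.0005
finger_force: 0.3
```

```bash
python3 - <<'E'
from h import *
s=snap("side"); t=snap("top")
a=cv2.hconcat([t["image"][180:350,260:460],s["image"][100:270,260:460]])
cv2.imwrite("pics/a1.png",cv2.resize(a,None,fx=2,fy=2)[:,:,::-1])
o=robot.get_obs();print(o["tool_pos"],o["wrist_force"])
plan((.465,-.23,.15),(.465,-.245,.104))
E
```

```text
[ 0.46330971 -0.19112863  0.1510425 ] [-0.46189971 -0.29939671 -0.21598264]
(0.465, -0.23, 0.15) -> [-0.039  0.003  0.003]
(0.465, -0.245, 0.104) -> [-0.051  0.003  0.05 ]
```

View pics/a1.png

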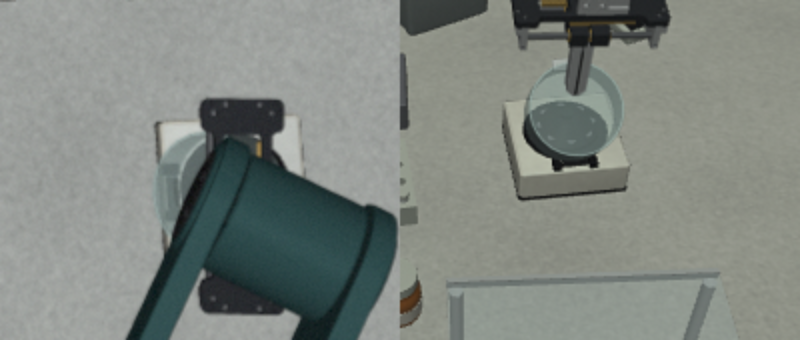

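The lid (right panel, about (575, 110)) is half closed against the fingers, and the base hasn't moved. I'll keep pushing it down.

Emit:
{"api": "carry_out", "payload": {"steps": [[[-0.02,0.002,0.002],0,1],[[-0.039,0.003,0.003],0,1],[[-0.043,0.003,0.016],0,1],[[-0.047,0.003,0.03],0,1],[[-0.05,0.003,0.042],0,1],[[-0.051,0.003,0.048],0,1],[[-0.051,0.003,0.051],0,1],[[-0.051,0.003,0.051],0,1]]}}

```text
time: 6.82
tool_pos: [0.4603, -0.2395, 0.1047]
ee_rot: [3.124, 0.052, 1.53]
wrist_force: [-12.6, 10.1, 34.6]
width: 0.0006
finger_force: 17.0
```

```bash
python3 - <<'E'
from h import *
plan((.46,-.24,.2),(.46,-.24,.4),(.46,.05,.5),(.3,.33,.5),(.02,.45,.5))
E
```

```text
(0.46, -0.24, 0.2) -> [-0.005  0.001 -0.095]
(0.46, -0.24, 0.4) -> [-0.016  0.005 -0.295]
(0.46, 0.05, 0.5) -> [ 0.268 -0.005 -0.41 ]
(0.3, 0.33, 0.5) -> [ 0.541 -0.176 -0.427]
(0.02, 0.45, 0.5) -> [ 0.65  -0.46  -0.438]
```

Emit:
{"api": "carry_out", "payload": {"steps": [[[-0.002,0,-0.05],0,1],[[-0.005,0.001,-0.1],0,1],[[-0.01,0.003,-0.16],0,0],[[-0.01,0.003,-0.22],0,-1],[[-0.01,0.004,-0.28],0,-1],[[0.05,0.002,-0.29],0,-1],[[0.11,0,-0.31],0,-1],[[0.17,-0.003,-0.34],0,-1],[[0.22,-0.005,-0.38],0,-1],[[0.268,-0.005,-0.41],0,-1]]}}

```text
time: 8.07
tool_pos: [0.4603, 0.0495, 0.4923]
ee_rot: [3.126, 0.053, 1.53]
wrist_force: [0.2, 0.1, 0.3]
width: 0.0771
finger_force: 0.0
```

```bash
python3 - <<'E'
from h import *
t=snap("top"); s=snap("side"); P=cloud(t)
a=cv2.hconcat([t["image"][180:350,260:460],s["image"][100:270,260:460]])
cv2.imwrite("pics/a2.png",cv2.resize(a,None,fx=2,fy=2)[:,:,::-1])
plan((.3,.33,.5),(.02,.45,.5))
print(centrifuge(t)[0])
E
```

```text
(0.3, 0.33, 0.5) -> [ 0.272 -0.169 -0.023]
(0.02, 0.45, 0.5) -> [ 0.382 -0.453 -0.035]
((0.5125226378440857, -0.2155756652355194), (0.14729294180870056, 0.04697415605187416), 89.27430725097656)
```

View pics/a2.png

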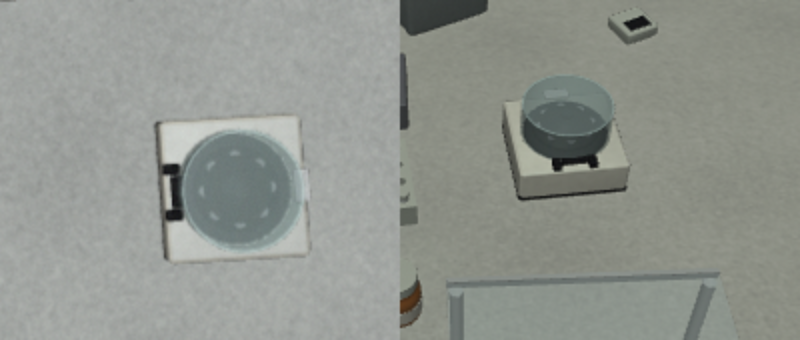

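The lid is shut and the base hasn't moved: the lid disc is centred at about (240, 190) in the left crop, with its tab at the front. Next I'll go round to +y and see whether pushing against the reach limit tilts the tool outward.

Emit:
{"api": "carry_out", "payload": {"steps": [[[0.045,-0.028,-0.004],0,-1],[[0.09,-0.056,-0.008],0,-1],[[0.136,-0.085,-0.012],0,-1],[[0.182,-0.113,-0.015],0,-1],[[0.227,-0.141,-0.019],0,-1],[[0.272,-0.169,-0.023],0,-1],[[0.292,-0.22,-0.025],0,-1],[[0.315,-0.28,-0.028],0,-1],[[0.337,-0.338,-0.03],0,-1],[[0.36,-0.396,-0.033],0,-1]]}}

```text
time: 9.43
tool_pos: [0.0795, 0.4244, 0.4978]
ee_rot: [3.125, 0.055, 1.529]
wrist_force: [1.1, 0.9, -0.2]
width: 0.094
finger_force: 0.0
```

Emit:
{"api": "carry_out", "payload": {"steps": [[[0.022,-0.055,-0.06],0,-1],[[0.08,-0.07,-0.06],0,-1],[[0.14,-0.07,-0.06],0,-1],[[0.2,-0.07,-0.06],0,-1],[[0.26,-0.07,-0.06],0,-1],[[0.32,-0.07,-0.06],0,-1],[[0.4,-0.07,-0.06],0,-1],[[0.5,-0.07,-0.06],0,-1],[[0.6,-0.07,-0.06],0,-1],[[0.7,-0.07,-0.06],0,-1]]}}

```text
time: 10.68
tool_pos: [0.0245, 0.7184, 0.3926]
ee_rot: [3.125, 0.013, 1.53]
wrist_force: [0.1, 1.2, 0.8]
width: 0.0938
finger_force: 0.0
```

```bash
python3 - <<'E'
from h import *
o=robot.get_obs();print(o["tool_pos"],o["ee_rot"],o["joint_positions"].round(3))
E
```

```text
[0.02454455 0.71835895 0.39263935] [3.12503747 0.01309032 1.53006678] [ 1.466  0.632  0.275 -0.022  2.246  1.493]
```

Emit:
{"api": "carry_out", "payload": {"steps": [[[0.7,0,-0.4],0,-1],[[0.7,0,-0.4],0,-1],[[0.7,0,-0.4],0,-1],[[0.7,0,-0.4],0,-1],[[0.7,0,-0.4],0,-1],[[0.7,0,-0.4],0,-1],[[0.7,0,-0.4],0,-1],[[0.7,0,-0.4],0,-1],[[0.7,0,-0.4],0,-1],[[0.7,0,-0.4],0,-1]]}}

```text
time: 11.92
tool_pos: [0.0276, 0.7687, 0.3494]
ee_rot: [3.125, -0.035, 1.531]
wrist_force: [-0.3, -0.0, -0.6]
width: 0.0939
finger_force: 0.0
```

```bash
python3 - <<'E'
from h import *
o=robot.get_obs();print(o["tool_pos"],o["ee_rot"],o["joint_positions"].round(3))
E
```

```text
[0.0275598  0.76865501 0.34944778] [ 3.12504449 -0.0353472   1.53078249] [ 1.468  0.691  0.275 -0.017  2.139  1.499]
```

Emit:
{"api": "carry_out", "payload": {"steps": [[[0.6,0,-0.9],0,-1],[[0.6,0,-0.9],0,-1],[[0.6,0,-0.9],0,-1],[[0.6,0,-0.9],0,-1],[[0.6,0,-0.9],0,-1],[[0.6,0,-0.9],0,-1],[[0.6,0,-0.9],0,-1],[[0.6,0,-0.9],0,-1],[[0.6,0,-0.9],0,-1],[[0.6,0,-0.9],0,-1]]}}

```text
time: 13.18
tool_pos: [0.0227, 0.6912, 0.4599]
ee_rot: [3.125, -0.079, 1.532]
wrist_force: [0.9, -0.4, -0.2]
width: 0.0944
finger_force: 0.0
```

Emit:
{"api": "carry_out", "payload": {"steps": [[[2,0,0],0,-1],[[2,0,0],0,-1],[[2,0,0],0,-1],[[2,0,0],0,-1],[[2,0,0],0,-1],[[2,0,0],0,-1],[[2,0,0],0,-1],[[2,0,0],0,-1],[[2,0,0],0,-1],[[2,0,0],0,-1]]}}

```text
time: 14.42
tool_pos: [0.0336, 0.8703, 0.2428]
ee_rot: [3.125, -0.132, 1.532]
wrist_force: [-0.8, 0.0, 0.4]
width: 0.0942
finger_force: 0.0
```

```bash
python3 - <<'E'
from h import *
o=robot.get_obs();print(o["tool_pos"],o["ee_rot"],o["joint_positions"].round(3))
E
```

```text
[0.03363909 0.8702957  0.24282103] [ 3.12493375 -0.13160279  1.53247729] [ 1.471  0.83   0.275 -0.009  1.905  1.506]
```

Emit:
{"api": "carry_out", "payload": {"steps": [[[0.6,0,-0.9],0,-1],[[0.6,0,-0.9],0,-1],[[0.6,0,-0.9],0,-1],[[0.6,0,-0.9],0,-1],[[0.6,0,-0.9],0,-1],[[0.6,0,-0.9],0,-1],[[0.6,0,-0.9],0,-1],[[0.6,0,-0.9],0,-1],[[0.6,0,-0.9],0,-1],[[0.6,0,-0.9],0,-1]]}}

```text
time: 15.68
tool_pos: [0.0259, 0.7563, 0.4323]
ee_rot: [3.125, -0.18, 1.533]
wrist_force: [-0.5, -0.2, -0.1]
width: 0.0939
finger_force: 0.0
```

Emit:
{"api": "carry_out", "payload": {"steps": [[[2,0,0],0,-1],[[2,0,0],0,-1],[[2,0,0],0,-1],[[2,0,0],0,-1],[[2,0,0],0,-1],[[2,0,0],0,-1],[[2,0,0],0,-1],[[2,0,0],0,-1],[[2,0,0],0,-1],[[2,0,0],0,-1]]}}

```text
time: 16.92
tool_pos: [0.0346, 0.8999, 0.2604]
ee_rot: [3.125, -0.235, 1.534]
wrist_force: [-0.2, 0.3, 0.6]
width: 0.0938
finger_force: 0.0
```

Emit:
{"api": "carry_out", "payload": {"steps": [[[0.6,0,-0.9],0,-1],[[0.6,0,-0.9],0,-1],[[0.6,0,-0.9],0,-1],[[0.6,0,-0.9],0,-1],[[0.6,0,-0.9],0,-1],[[0.6,0,-0.9],0,-1],[[0.6,0,-0.9],0,-1],[[0.6,0,-0.9],0,-1],[[0.6,0,-0.9],0,-1],[[0.6,0,-0.9],0,-1]]}}

```text
time: 18.18
tool_pos: [0.0255, 0.7612, 0.4734]
ee_rot: [3.124, -0.284, 1.535]
wrist_force: [-0.6, -0.0, 0.8]
width: 0.0939
finger_force: 0.0
```

Emit:
{"api": "carry_out", "payload": {"steps": [[[2,0,0],0,-1],[[2,0,0],0,-1],[[2,0,0],0,-1],[[2,0,0],0,-1],[[2,0,0],0,-1],[[2,0,0],0,-1],[[2,0,0],0,-1],[[2,0,0],0,-1],[[2,0,0],0,-1],[[2,0,0],0,-1]]}}

```text
time: 19.42
tool_pos: [0.0336, 0.9013, 0.3282]
ee_rot: [3.124, -0.34, 1.536]
wrist_force: [0.3, 0.3, -0.3]
width: 0.0941
finger_force: 0.0
```

Emit:
{"api": "carry_out", "payload": {"steps": [[[0.8,0,-0.9],0,-1],[[0.8,0,-0.9],0,-1],[[0.8,0,-0.9],0,-1],[[0.8,0,-0.9],0,-1],[[0.8,0,-0.9],0,-1],[[0.8,0,-0.9],0,-1],[[0.8,0,-0.9],0,-1],[[0.8,0,-0.9],0,-1],[[0.8,0,-0.9],0,-1],[[0.8,0,-0.9],0,-1]]}}

```text
time: 20.68
tool_pos: [0.0255, 0.7734, 0.5087]
ee_rot: [3.124, -0.392, 1.537]
wrist_force: [0.2, -0.6, -0.0]
width: 0.0938
finger_force: 0.0
```

Emit:
{"api": "carry_out", "payload": {"steps": [[[2,0,0],0,-1],[[2,0,0],0,-1],[[2,0,0],0,-1],[[2,0,0],0,-1],[[2,0,0],0,-1],[[2,0,0],0,-1],[[2,0,0],0,-1],[[2,0,0],0,-1],[[2,0,0],0,-1],[[2,0,0],0,-1]]}}

```text
time: 21.92
tool_pos: [0.0326, 0.9018, 0.3929]
ee_rot: [3.123, -0.449, 1.538]
wrist_force: [0.7, -0.3, 0.1]
width: 0.0938
finger_force: 0.0
```

Emit:
{"api": "carry_out", "payload": {"steps": [[[0.8,0,-0.9],0,-1],[[0.8,0,-0.9],0,-1],[[0.8,0,-0.9],0,-1],[[0.8,0,-0.9],0,-1],[[0.8,0,-0.9],0,-1],[[0.8,0,-0.9],0,-1],[[0.8,0,-0.9],0,-1],[[0.8,0,-0.9],0,-1],[[0.8,0,-0.9],0,-1],[[0.8,0,-0.9],0,-1]]}}

```text
time: 23.18
tool_pos: [0.0234, 0.7499, 0.5754]
ee_rot: [3.123, -0.501, 1.539]
wrist_force: [0.2, 0.4, 0.4]
width: 0.0939
finger_force: 0.0
```

Emit:
{"api": "carry_out", "payload": {"steps": [[[2,0,0],0,-1],[[2,0,0],0,-1],[[2,0,0],0,-1],[[2,0,0],0,-1],[[2,0,0],0,-1],[[2,0,0],0,-1],[[2,0,0],0,-1],[[2,0,0],0,-1],[[2,0,0],0,-1],[[2,0,0],0,-1]]}}

```text
time: 24.42
tool_pos: [0.0303, 0.8803, 0.4788]
ee_rot: [3.122, -0.558, 1.541]
wrist_force: [0.6, 0.0, 0.0]
width: 0.094
finger_force: 0.0
```

Emit:
{"api": "carry_out", "payload": {"steps": [[[0.8,0,-0.9],0,-1],[[0.8,0,-0.9],0,-1],[[0.8,0,-0.9],0,-1],[[0.8,0,-0.9],0,-1],[[0.8,0,-0.9],0,-1],[[0.8,0,-0.9],0,-1],[[0.8,0,-0.9],0,-1],[[0.8,0,-0.9],0,-1],[[0.8,0,-0.9],0,-1],[[0.8,0,-0.9],0,-1]]}}

```text
time: 25.68
tool_pos: [0.0205, 0.7071, 0.6498]
ee_rot: [3.121, -0.61, 1.542]
wrist_force: [-0.6, -0.3, 0.0]
width: 0.0937
finger_force: 0.0
```

Emit:
{"api": "carry_out", "payload": {"steps": [[[2,0,0],0,-1],[[2,0,0],0,-1],[[2,0,0],0,-1],[[2,0,0],0,-1],[[2,0,0],0,-1],[[2,0,0],0,-1],[[2,0,0],0,-1],[[2,0,0],0,-1],[[2,0,0],0,-1],[[2,0,0],0,-1]]}}

```text
time: 26.92
tool_pos: [0.0273, 0.8436, 0.5694]
ee_rot: [3.121, -0.667, 1.543]
wrist_force: [-0.2, -0.3, -0.0]
width: 0.0937
finger_force: 0.0
```

```bash
python3 - <<'E'
from h import *
o=robot.get_obs();print(o["tool_pos"],o["ee_rot"],o["joint_positions"].round(3))
print(Ro.from_euler("xyz",o["ee_rot"]).as_matrix().round(3))
plan((.04,.55,.55),(.3,.35,.5),(.45,.05,.45),(.45,-.3,.4),(.45,-.37,.2))
t=snap("top"); im=t["image"].astype(int)
v,u=np.mgrid[:420,:560]
r=(u>115)&(u<225)&(v>205)&(v<303)
for T in(95,110):
    m=cv2.morphologyEx(((im.max(2)<T)&r).astype(np.uint8),cv2.MORPH_OPEN,np.ones((5,5)))
    print("mat",rect(m,t,0.0))
E
```

```text
[0.02733652 0.84355167 0.56940779] [ 3.12057597 -0.66743225  1.5432841 ] [1.458 0.482 0.275 0.032 1.718 1.509]
[[ 0.022  0.999  0.038]
 [ 0.785 -0.041  0.618]
 [ 0.619  0.017 -0.785]]
(0.04, 0.55, 0.55) -> [-0.242  0.024 -0.166]
(0.3, 0.35, 0.5) -> [-0.425  0.291 -0.24 ]
(0.45, 0.05, 0.45) -> [-0.688  0.452 -0.381]
(0.45, -0.3, 0.4) -> [-0.994  0.466 -0.558]
(0.45, -0.37, 0.2) -> [-1.172  0.465 -0.444]
mat ((0.515485405921936, 0.23418322205543518), (0.16418306529521942, 0.17744597792625427), 87.46710205078125)
mat ((0.5150927901268005, 0.23386353254318237), (0.165764719247818, 0.17883001267910004), 87.31796264648438)
```

Emit:
{"api": "carry_out", "payload": {"steps": [[[-0.048,0.005,-0.033],0,-1],[[-0.097,0.01,-0.066],0,-1],[[-0.145,0.014,-0.1],0,-1],[[-0.194,0.019,-0.133],0,-1],[[-0.242,0.024,-0.166],0,-1],[[-0.273,0.068,-0.178],0,-1],[[-0.303,0.113,-0.19],0,-1],[[-0.333,0.157,-0.203],0,-1],[[-0.364,0.202,-0.215],0,-1],[[-0.395,0.246,-0.228],0,-1]]}}

```text
time: 28.22
tool_pos: [0.2566, 0.3806, 0.5088]
ee_rot: [3.118, -0.669, 1.544]
wrist_force: [1.5, 0.2, 0.0]
width: 0.094
finger_force: 0.0
```

```bash
python3 - <<'E'
from h import *
o=robot.get_obs();print(o["tool_pos"],o["ee_rot"],o["joint_positions"].round(3))
plan((.3,.35,.5),(.45,.05,.45),(.45,-.3,.4),(.45,-.37,.2))
E
```

```text
[0.2566467  0.38055043 0.50883557] [ 3.1179287  -0.66859305  1.54439784] [ 0.398 -0.398  1.33   0.609  1.819  0.707]
(0.3, 0.35, 0.5) -> [-0.029  0.044 -0.01 ]
(0.45, 0.05, 0.45) -> [-0.292  0.206 -0.151]
(0.45, -0.3, 0.4) -> [-0.597  0.219 -0.328]
(0.45, -0.37, 0.2) -> [-0.776  0.218 -0.214]
```

Emit:
{"api": "carry_out", "payload": {"steps": [[[-0.03,0.044,-0.01],0,-1],[[-0.075,0.071,-0.034],0,-1],[[-0.118,0.098,-0.057],0,-1],[[-0.161,0.125,-0.08],0,-1],[[-0.205,0.152,-0.104],0,-1],[[-0.248,0.18,-0.127],0,-1],[[-0.292,0.206,-0.151],0,-1],[[-0.342,0.208,-0.18],0,-1],[[-0.393,0.21,-0.21],0,-1],[[-0.443,0.212,-0.239],0,-1]]}}

```text
time: 29.48
tool_pos: [0.4489, -0.1239, 0.4254]
ee_rot: [3.119, -0.666, 1.543]
wrist_force: [1.2, -0.1, -0.3]
width: 0.094
finger_force: 0.0
```

```bash
python3 - <<'E'
from h import *
o=robot.get_obs();print(o["tool_pos"],o["ee_rot"],o["joint_positions"].round(3))
plan((.45,-.3,.35),(.46,-.36,.2),(.46,-.37,.1),(.46,-.37,.03))
E
```

```text
[ 0.44891795 -0.12394887  0.42544713] [ 3.11903206 -0.66638692  1.54344072] [-0.766  0.112  1.059  0.693  2.311 -0.34 ]
(0.45, -0.3, 0.35) -> [-0.185  0.007 -0.049]
(0.46, -0.36, 0.2) -> [-0.325  0.017  0.032]
(0.46, -0.37, 0.1) -> [-0.394  0.015  0.104]
(0.46, -0.37, 0.03) -> [-0.438  0.014  0.159]
```

Emit:
{"api": "carry_out", "payload": {"steps": [[[-0.06,0.003,-0.017],0,-1],[[-0.12,0.005,-0.034],0,-1],[[-0.185,0.007,-0.049],0,-1],[[-0.232,0.01,-0.022],0,-1],[[-0.279,0.014,0.005],0,-1],[[-0.325,0.017,0.032],0,-1],[[-0.36,0.018,0.068],0,-1],[[-0.394,0.019,0.104],0,-1],[[-0.42,0.019,0.135],0,-1],[[-0.44,0.018,0.162],0,-1]]}}

```text
time: 30.72
tool_pos: [0.4634, -0.3682, 0.0242]
ee_rot: [3.121, -0.667, 1.542]
wrist_force: [0.4, -0.4, 0.4]
width: 0.0941
finger_force: 0.0
```

```bash
python3 - <<'E'
from h import *
t=snap("top"); s=snap("side")
a=cv2.hconcat([t["image"][150:400,110:510],s["image"][40:290,150:550]])
cv2.imwrite("pics/a3.png",a[:,:,::-1])
o=robot.get_obs();print(o["tool_pos"],o["ee_rot"],o["joint_positions"].round(3))
plan((.464,-.3,.025),(.474,-.21,.025))
E
```

```text
[ 0.46195141 -0.36609253  0.02190962] [ 3.12780673 -0.6735063   1.53844801] [-0.991  0.652  1.152  0.399  1.884 -0.937]
(0.464, -0.3, 0.025) -> [ 0.054 -0.001  0.039]
(0.474, -0.21, 0.025) -> [0.124 0.006 0.095]
```

View pics/a3.png

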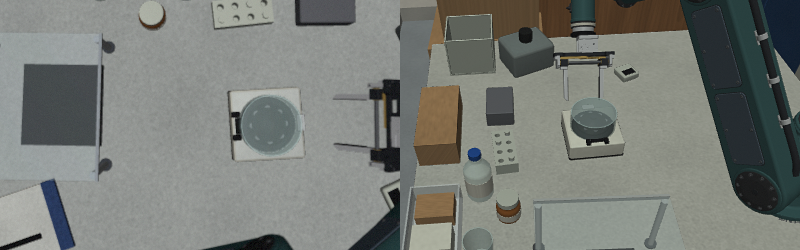

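The tilted fingers straddle the centrifuge's front face: tips are at about (335, 98) and (335, 148) in the left crop, and the base spans rows 90–160. I'll start the push.

```bash
python3 - <<'E'
from h import *
plan((.463,-.33,.025),(.463,-.30,.025),(.480,-.14,.025))
E
```

```text
(0.463, -0.33, 0.025) -> [ 0.03 -0.    0.02]
(0.463, -0.3, 0.025) -> [ 0.054 -0.002  0.039]
(0.48, -0.14, 0.025) -> [0.179 0.009 0.139]
```

Emit:
{"api": "carry_out", "payload": {"steps": [[[0.03,0,0.02],0,-1],[[0.047,-0.001,0.034],0,-1],[[0.06,-0.001,0.043],0,-1],[[0.077,0,0.057],0,-1],[[0.094,0.002,0.071],0,-1],[[0.111,0.003,0.084],0,-1],[[0.128,0.005,0.098],0,-1],[[0.145,0.006,0.112],0,-1],[[0.162,0.008,0.125],0,-1],[[0.179,0.009,0.139],0,-1]]}}

```text
time: 32.08
tool_pos: [0.4837, -0.145, 0.0304]
ee_rot: [3.114, -0.66, 1.545]
wrist_force: [-0.2, -7.2, 5.0]
width: 0.0939
finger_force: 4.0
```

```bash
cat >> h.py <<'E'
C0=np.array([.515,.2265]); A=np.deg2rad(87.4); RX=np.array([np.cos(A),np.sin(A)]); RY=np.array([-RX[1],RX[0]])
def where(t):
    # centre/heading of the base from its white top's outer edges (z=.055)
    im=t["image"].astype(int); P=cloud(t); 
    m=(im.min(2)>140)&(P[...,2]>.03)&(P[...,2]<.075)&(P[...,0]>.3)&(P[...,0]<.62)&(P[...,1]>-.4)&(P[...,1]<.42)
    m=cv2.morphologyEx(m.astype(np.uint8),cv2.MORPH_OPEN,np.ones((2,2)))
    n,l,st,_=cv2.connectedComponentsWithStats(m); k=[i for i in range(1,n) if st[i,4]>40]
    uv=np.argwhere(np.isin(l,k))[:,::-1]
    Q=np.array([ray(t,q,.055)[:2] for q in uv]).astype(np.float32); R=cv2.minAreaRect(Q)
    c=np.array(R[0])-C0; print("base",R,"riser x,y",(c@RX).round(4),(c@RY).round(4))
E
python3 - <<'E'
from h import *
t=snap("top","t4"); where(t)
o=robot.get_obs();print(o["tool_pos"],o["ee_rot"],o["wrist_force"])
plan((.495,0,.025))
E
```

```text
base ((0.48246824741363525, -0.06773608177900314), (0.15006254613399506, 0.14705391228199005), 88.39696502685547) riser x,y -0.2954 0.0192
[ 0.48328745 -0.141451    0.03051937] [ 3.11518699 -0.66450579  1.54694514] [-0.84902748  1.14528271 -0.15491325]
(0.495, 0, 0.025) -> [0.108 0.006 0.092]
```

View pics/t4.png

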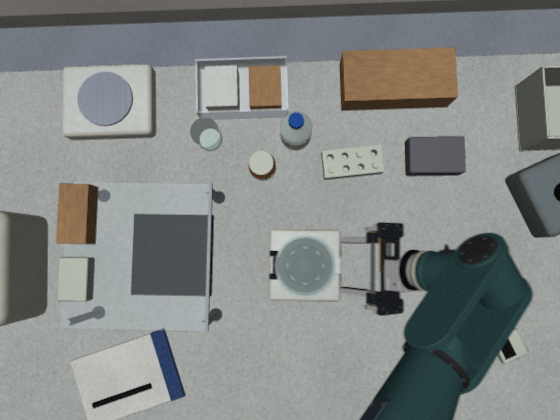

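The base is at (270–340, 231–300), square to the fingers and still on course. It has 0.295 m to go, plus about 19 mm sideways.

Emit:
{"api": "carry_out", "payload": {"steps": [[[0.012,0.001,0.011],0,-1],[[0.024,0.002,0.021],0,-1],[[0.036,0.003,0.031],0,-1],[[0.048,0.005,0.041],0,-1],[[0.06,0.006,0.051],0,-1],[[0.072,0.007,0.061],0,-1],[[0.084,0.008,0.072],0,-1],[[0.096,0.009,0.082],0,-1],[[0.108,0.01,0.092],0,-1]]}}

```text
time: 33.25
tool_pos: [0.5003, -0.0039, 0.0252]
ee_rot: [3.112, -0.661, 1.546]
wrist_force: [-1.0, -8.2, 7.5]
width: 0.0941
finger_force: 4.4
```

```bash
python3 - <<'E'
from h import *
t=snap("top"); where(t)
o=robot.get_obs();print(o["tool_pos"],o["ee_rot"],o["wrist_force"])
plan((.510,.1,.022),(.516,.152,.022))
E
```

```text
base ((0.4988580346107483, 0.06599585711956024), (0.13103245198726654, 0.14760741591453552), 88.2558364868164) riser x,y -0.1611 0.0088
[ 0.49979414 -0.00145377  0.02508046] [ 3.11371132 -0.66444336  1.54669195] [ 1.22403249 -2.65143895  1.69050949]
(0.51, 0.1, 0.022) -> [0.078 0.006 0.065]
(0.516, 0.152, 0.022) -> [0.119 0.01  0.098]
```

Emit:
{"api": "carry_out", "payload": {"steps": [[[0.015,0.001,0.013],0,-1],[[0.03,0.002,0.025],0,-1],[[0.045,0.003,0.037],0,-1],[[0.06,0.005,0.049],0,-1],[[0.075,0.006,0.062],0,-1],[[0.088,0.007,0.073],0,-1],[[0.098,0.008,0.081],0,-1],[[0.107,0.009,0.088],0,-1],[[0.107,0.009,0.088],0,-1]]}}

```text
time: 34.42
tool_pos: [0.5136, 0.1367, 0.0212]
ee_rot: [3.116, -0.666, 1.546]
wrist_force: [1.0, -2.7, 0.8]
width: 0.0936
finger_force: 1.2
```

```bash
python3 - <<'E'
from h import *
t=snap("top"); s=snap("side")
a=cv2.hconcat([t["image"][160:350,40:320],s["image"][190:380,240:520]])
cv2.imwrite("pics/a5.png",cv2.resize(a[:,:,::-1],None,fx=1.42,fy=1.42,interpolation=cv2.INTER_CUBIC))
o=robot.get_obs();print(o["tool_pos"],o["ee_rot"],o["wrist_force"])
plan((.515,.150,.022))
for n,q in dict(t=t,s=s).items(): np.savez(n+"5.npz",**q)
E
```

```text
[0.5129884  0.13672171 0.02051177] [ 3.11854831 -0.66687707  1.5439621 ] [ 0.93554806 -2.82398423  1.98895516]
(0.515, 0.15, 0.022) -> [0.011 0.001 0.007]
```

View pics/a5.png

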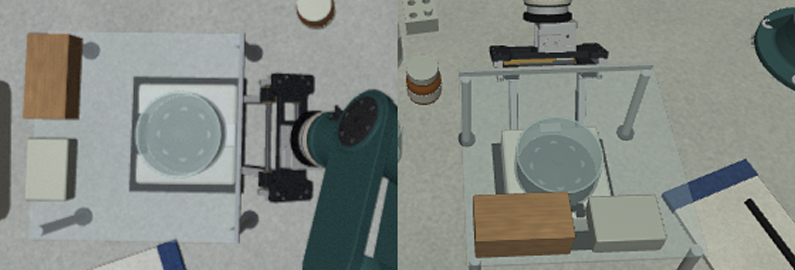

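The centrifuge is under the shelf with its base over the mat: base at (137–237, 85–183) in the left crop, mat's left edge at 132. I'll measure the remaining offset by intersecting rays with the plane of the base's top.

```bash
python3 - <<'E'
from h import *
t=dict(np.load("t5.npz")); im=t["image"].astype(int)
print("row220",im[222,128:212:3].max(1)); print("col150",im[208:302:3,150].max(1)); print(im[208:302:3,190].max(1))
v,u=np.mgrid[:420,:560]
for T in (150,175):
    m=(im.min(2)>T)&(u>132)&(u<207)&(v>210)&(v<300)
    m=cv2.morphologyEx(m.astype(np.uint8),cv2.MORPH_CLOSE,np.ones((5,5)))
    R=rect(m,t,.055); c=np.array(R[0])-C0; print(T,R,c@RX,c@RY, "back edge riser x",max((b-C0)@RX for b in cv2.boxPoints(R)))
E
```

```text
row220 [174 176  83 108 199 204 202 206 203 204 203 200 199 202 204 202 202 201
 198 200 197 197 197 199 198 197 158 163]
col150 [175 178 113  84 196 203 207 183 159 167 154 153 153 153 148 158 150 149
 152 151 151 149 156 154 184 192 192 121  83 145 173 175]
[177 178 149  84 182 200 196 195 171 103 163 155 156 154 148 149 150 152
 154 153 161 115 138 192 192 191 194 156  84 114 182 172]
150 ((0.5248296856880188, 0.2216285765171051), (0.15737329423427582, 0.1651228368282318), 88.22944641113281) -0.0044205047772195 -0.01004054903825089 back edge riser x 0.07545306181991579
175 ((0.5167302489280701, 0.21803271770477295), (0.14352667331695557, 0.1434948891401291), 87.58045959472656) -0.008380076557457108 -0.002112568983799341 back edge riser x 0.06360889090631072
```

Emit:
{"api": "carry_out", "payload": {"steps": [[[0.004,0,0.003],0,-1],[[0.008,0,0.006],0,-1],[[0.01,0,0.007],0,-1],[[0.01,0,0.007],0,-1]]}}

```text
time: 35.02
tool_pos: [0.5131, 0.1483, 0.0204]
ee_rot: [3.12, -0.666, 1.543]
wrist_force: [0.3, -6.5, 1.4]
width: 0.0939
finger_force: 2.5
```

```bash
python3 - <<'E'
from h import *
t=snap("top"); im=t["image"].astype(int); v,u=np.mgrid[:420,:560]
m=(im.min(2)>175)&(u>128)&(u<207)&(v>210)&(v<300)
m=cv2.morphologyEx(m.astype(np.uint8),cv2.MORPH_CLOSE,np.ones((5,5)))
R=rect(m,t,.055); c=np.array(R[0])-C0; print(R,c@RX,c@RY,"back edge",max((b-C0)@RX for b in cv2.boxPoints(R)))
o=robot.get_obs();print(o["tool_pos"],o["wrist_force"])
E
```

```text
((0.5166903138160706, 0.229203999042511), (0.14442841708660126, 0.14375722408294678), 87.86947631835938) 0.002777893149783862 -0.0015659122794981692 back edge 0.07557864751738422
[0.51307913 0.14825425 0.02042745] [ 0.66505873 -5.2423676   1.76761063]
```

The base is centred to within about 3 mm and square to the mat. I'll back straight out and confirm.

Emit:
{"api": "carry_out", "payload": {"steps": [[[-0.01,0,-0.008],0,-1],[[-0.03,0,-0.024],0,-1],[[-0.055,0,-0.044],0,-1],[[-0.08,0,-0.064],0,-1],[[-0.11,0,-0.088],0,-1],[[-0.14,0,-0.112],0,-1],[[-0.14,0,-0.112],0,-1]]}}

```text
time: 35.95
tool_pos: [0.5053, -0.032, 0.0216]
ee_rot: [3.122, -0.668, 1.539]
wrist_force: [-0.4, -0.4, -0.5]
width: 0.094
finger_force: 0.0
```

```bash
python3 - <<'E'
from h import *
t=snap("top","t6"); im=t["image"].astype(int); v,u=np.mgrid[:420,:560]
m=(im.min(2)>175)&(u>128)&(u<207)&(v>210)&(v<300)
m=cv2.morphologyEx(m.astype(np.uint8),cv2.MORPH_CLOSE,np.ones((5,5)))
R=rect(m,t,.055); c=np.array(R[0])-C0; print(R,c@RX,c@RY)
o=robot.get_obs();print(o["tool_pos"],o["wrist_force"],o["time"])
E
```

```text
((0.5167852640151978, 0.22989264130592346), (0.14601585268974304, 0.14418096840381622), 87.47364807128906) 0.0034701337288028673 -0.0016295258632015247
[ 0.50502116 -0.03048522  0.02160003] [-1.0042166   0.40698962  0.01810729] 36.0
```

View pics/t6.png

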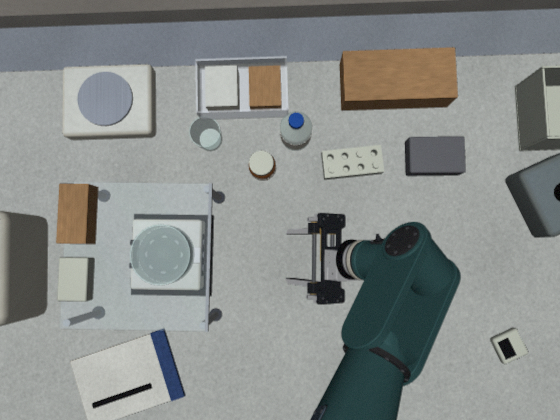

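The centrifuge is centred on the mat at about (166, 255) with its lid shut. The gripper is clear and the bystanders haven't moved.

```bash
python3 -c "
from bench import robot
print(robot.close_job())"
```

```text
the job is handed in; nothing more can be done
None
```

The job is handed in with no verdict shown: the lid is shut, and the centrifuge is on the mat with its front facing out, about 4 mm off centre and square by my last camera measurement; the last picture shows the arm clear and the bystanders unmoved.

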